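Lay out the espresso corner

ROBOT

A 6-joint arm with a two-finger parallel gripper is mounted at the origin on a cart in front of the work surface, level with it; the furniture and walls round the work are solid. World frame = base frame: x ahead of the robot, y to its left, z up, the work surface at z = 0. Lengths are in m, angles in rad, forces in N, time in s.
With the tool pointing down it reaches from about 0.375 to 0.975 m from the base axis. Payload 3.8 kg.
Tool frame: the origin (TCP) lies midway between the tips of the shut fingers; the grasp point (between the pads) lies 19 mm behind it; z points along the fingers, y is the line along which they close (so a half turn about z gives the same grasp; the last joint's range is limited). The gripper opens to 88 mm and grips with 3 to 60 N. Pads are 18 mm wide; open, the fingers measure 123 mm over their backs; the gripper's body (75 mm by 187 mm) begins 45 mm behind the grasp point.
Start: joints at [-1.258, 0.264, 1.604, -0, 1.274, -0.037], TCP at [0.231, -0.634, 0.239] pointing down, gripper open.
Joint ranges: [-2.63, 2.63], [-0.94, 2.18], [0.31, 2.57], [-1.31, 4.45], [0, 2.66], [-2.55, 2.55]. Speed limits (rad/s): [2.57, 2.57, 3.14, 3.14, 3.14, 3.14].

INTERFACE

Orientations are given as a rotation vector (axis times angle).
In Python, from cell import manip, optics, ticket gives the robot as it stands (manip), with the cameras (optics) and the job (ticket). Calls block until the motion is done:
- manip.move_pose(position, orientation): joint-space move of the TCP to a pose.
- manip.move_linear(position, rate=0.15, rot=None): straight line of the TCP; rot=None keeps the orientation; rate is the mean speed in m/s.
- manip.set_joints(angles): joint-space move.
- manip.set_gripper(opening, force=None): finger opening in m; force is the grip in N (None keeps the last); returns when the fingers have stopped.
- manip.dwell(seconds).
- manip.inverse_kinematics(position, orientation): joint angles nearest the present ones, or None.
- manip.state(): the state.
- optics.capture(name): name is "scene" or "top" or "wrist"; returns a dict with "image" (420x560x3 uint8, blue, green, red), "z_map" (420x560 float32, m along the optical axis (not along the pixel's ray), 0 where there is no reading), "intrinsics" (3x3 intrinsics, pixels), "position" and "orientation" of the camera in the world; the wrist camera has in their place "T_tool_cam" (4x4, takes a point from camera to tool coordinates, whose origin is the TCP and whose axes are the flange's). Camera axes: x right, y down, z forward; pixel columns grow to the right and rows downward; lengths in m; the calibration is good to about 2 mm. A picture is of the moment at which its call begins: read the wrist's pose just before it.
A pose or a line that the arm cannot do raises manip.IKError and nothing moves.
- ticket.close_job(): hands the job in; it is judged then, once.
The state is a dict: "clock": time; "joint_pos": joint angles; "joint_velocities": joint speeds; "tau": joint torques, N m; "tool_pos": TCP position; "tcp_rot": TCP orientation; "contact_force": force on the tool from outside, world axes, zero at the start; "moment": the same for the moment, N m; "gripper_width": finger opening in m; "grasp_force": force on a finger pad.
Only numpy, scipy, OpenCV 4.12 (cv2) and the standard library are available. Lean on these libraries where they do the work, as an engineer would, in place of code of your own. Each camera call takes 0.05 s, during which the arm holds its last target. There are 200 camera calls.

TASK

Get the coffee corner ready for the next espresso: each of the four loose coffee things goes to the holder made for it. Draw the portafilter out from under the grinder and hang it by its flange in its tall bored stand, put the tamper upright in its round recessed seat, stand the cup upright in the middle of its saucer, and lay the empty bean tray in the middle of the scale's rubber pad, lengthwise along it. Set the china cup and tray down gently, leave the holders standing about where they are, and let go of everything.

Things in the scene. Friction and masses are not known exactly. Their poses are not given: they have to be found in the camera images.
- grinder: Fixed grey grinder, 345 mm high. Origin on the worktop under the bowl axis of the hung portafilter; front is -x. Fork: two prongs 14 mm wide, 66 mm gap, tops at z 70 mm, x -28 to 52 mm, open in front. Chute end z 88 mm and head (front face x -20 mm, display to -24, z over 108 mm) block the top: draw the portafilter straight out along -x 75 mm or more, then lift. Base plate to x -40 mm, 16 mm high.
- portafilter: Steel bowl, wooden handle; hangs in the grinder's fork, 7 mm free above. Origin: centre of bowl's underside, z up, handle along -x. Bowl 58 mm dia, rounded below, z 0-36; flange 78 mm dia (ears to 92 mm across), z 36-47. Neck, then handle 25-28 mm thick, x -56 to -165 mm, axis at z 45 mm. 0.26 kg, centre of mass near x -20 mm: grip across the handle near x -88 mm, firmly (40 N or more).
- stand: Portafilter's stand: plain round wooden block, 96 mm dia, 50 mm high, 67 mm bore right through (dark inside), loose, 0.8 kg. Origin: centre of underside. The bowl goes down the bore until the flange rests on top (portafilter origin then 14 mm above this one); its handle passes above the block and may point any way.
- tamper: Coffee tamper standing upright: steel foot 58 mm dia, 23 mm high, thin stem, dark wooden knob 38 mm dia from z 58 to 76 mm, 88 mm high in all, about 0.3 kg. Origin: centre of its underside, z up.
- seat: Tamper's seat: low round wooden block, 92 mm dia, 18 mm high, with a round recess 70 mm dia and 10 mm deep in its top (wooden floor 8 mm above its underside), loose, 0.4 kg. Origin: centre of underside.
- cup: Small white espresso cup without a handle, standing upright, open on top, 60 mm dia at the rim, 44 mm at the foot, 55 mm high, about 0.12 kg. Origin: centre of underside, z up.
- saucer: White china saucer, 106 mm dia, 14 mm high at the rim, loose, 0.25 kg. Origin: centre of underside. Its flat middle is about 60 mm across, 5 mm above the origin, and slopes up gently to the rim.
- bean_tray: Empty white china bean tray, a small open trough with straight sides and round ends: 84 mm long (its x), 44 mm wide (its y), 27 mm high, walls 4 mm, about 0.12 kg. Origin: centre of underside. Take it across its width at the middle.
- scale: Flat coffee scale: metal slab 128 x 66 mm with a grey ribbed rubber pad 94 mm (its x) by 56 mm (its y), display strip beyond the pad's +x end, loose, 0.6 kg. Origin: under the pad's centre, on the worktop. Pad top 20 mm above the origin; slab from x -50 to +78 mm.

How it is judged:
At the end, for the whole second after the job is handed in: Portafilter hanging by its flange in the stand (axis within 10 mm), tamper down in its seat (9 mm), cup on the saucer's middle (13 mm), bean tray on the scale's pad (15 mm, lengthwise within 0.25 rad); heights within 3 to 4 mm, all upright within 0.1 rad, holders level, released and at rest (horizontal distance between portafilter and stand below 0.01 m and z of portafilter in the frame of stand between 0.01 and 0.018 m and angle between each of portafilter, tamper, cup, bean_tray's own z axis and vertical below 0.1 rad and linear speed of each of portafilter, tamper, cup, bean_tray below 0.02 m/s and angle between each of stand, seat, saucer, scale's own z axis and vertical below 0.06 rad and horizontal distance between tamper and seat below 0.009 m and z of tamper in the frame of seat between 0.005 and 0.011 m and horizontal distance between cup and saucer below 0.013 m and z of cup in the frame of saucer between 0.002 and 0.008 m and horizontal distance between bean_tray and scale below 0.015 m and z of bean_tray in the frame of scale between 0.017 and 0.023 m and angle between the x axis of bean_tray and the x axis of scale, either way round below 0.25 rad); the robot touches nothing.
It fails at once if a holder is pushed more than 40 mm from where it stood (distance of any of stand, seat, saucer, scale from where it was at the start of the episode above 0.04 m).
It fails at once if the cup is dropped or slammed on the saucer (more than 80 N) (contact force between cup and saucer above 80 N).
It fails at once if the bean tray is dropped or slammed on the scale (more than 80 N) (contact force between bean_tray and scale above 80 N).
It also fails if it takes over 138 s, if anything falls off the work surface, if the arm or the gripper's body presses on something with over 40 N, if the wrist force passes 120 N, or if a joint passes its speed limit or range.

## Working session

There is one attempt and no reset: what is moved stays moved. The work goes in short steps, each a Python script; the robot and the scene stay as the last script left them, time stands still between calls to the robot, and variables do not carry over. Pictures are saved under pics/ and viewed, at most 14 in all, crops included, and the job is handed in when it is done.

```bash
ls; mkdir -p pics
python3 - <<'E'
from cell import manip, optics, ticket
import cv2,numpy as np
for n in("scene","top"):
    c=optics.capture(n); cv2.imwrite(f"pics/{n}0.png",c["image"]); np.savez(f"{n}0.npz",**c)
    print(n,c["position"],c["orientation"],c["intrinsics"],(c["z_map"]>0).mean())
print(manip.state())
E
```

```text
cell.py
pics
scene [-0.08557742  0.61231604  0.68021687] [-0.9062122   2.38153975 -1.24225217] [[424.09841321   0.         282.18033125]
 [  0.         424.09841321 208.21881692]
 [  0.           0.           1.        ]] 0.9958715986394557
top [ 0.38814528 -0.04660922  1.14532295] [-2.1428184   2.19915311 -0.12389411] [[437.5855278    0.         285.00451143]
 [  0.         437.5855278  202.23369083]
 [  0.           0.           1.        ]] 0.9960969387755102
{'clock': 0.1, 'joint_pos': array([-1.25791672e+00,  2.64684984e-01,  1.60523323e+00, -3.34967676e-05,
        1.27371635e+00, -3.68955507e-02]), 'joint_velocities': array([-4.27282022e-04, -2.19325749e-03, -4.17858588e-03,  2.64259230e-04,
       -1.28843671e-03,  9.78352925e-06]), 'tau': array([-4.49097488e-04, -5.03617501e+01, -3.58070898e+01,  7.30294548e-02,
        2.32910039e-02, -6.77286152e-05]), 'tool_pos': array([ 0.23110476, -0.6335152 ,  0.23750996]), 'tcp_rot': array([-3.09168109e+00, -5.46293107e-01,  4.90699487e-04]), 'contact_force': array([0.23935666, 0.71333649, 0.18935852]), 'moment': array([ 0.0110595 , -0.00328537, -0.00317593]), 'grasp_force': 0.0, 'gripper_width': 0.08814917597848693}
```

View pics/top0.png

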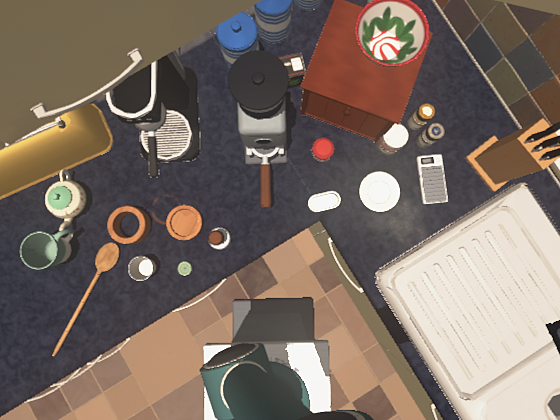

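View pics/scene0.png

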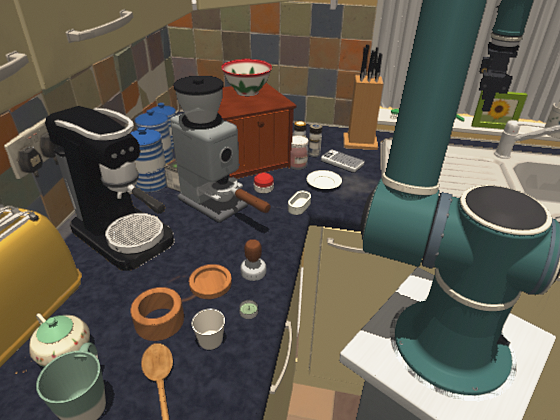

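The top view shows the stand at (128,224), seat (184,222), tamper (219,238), cup (141,268), portafilter handle (265,185), tray (324,201), saucer (380,191) and scale (431,180). The scene view shows the same things, all upright. Next I'll measure them by casting rays onto planes at known heights.

```bash
cat > h.py <<'E'
import numpy as np,cv2
from scipy.spatial.transform import Rotation as R
def pose(c,st=None):
    if "T_tool_cam" in c:
        T=np.eye(4);T[:3,:3]=R.from_rotvec(st["tcp_rot"]).as_matrix();T[:3,3]=st["tool_pos"];T=T@c["T_tool_cam"]
        return T[:3,:3],T[:3,3]
    o=np.asarray(c["orientation"])
    return (R.from_rotvec(o).as_matrix() if o.shape==(3,) else o),np.asarray(c["position"])
def rays(c,uv,P):
    K=c["intrinsics"];uv=np.asarray(uv,float).reshape(-1,2)
    d=np.c_[(uv[:,0]-K[0,2])/K[0,0],(uv[:,1]-K[1,2])/K[1,1],np.ones(len(uv))]
    return d@P[0].T
def plane(c,uv,z,P):
    d=rays(c,uv,P);return P[1]+d*((z-P[1][2])/d[:,2])[:,None]
def cloud(c,P):
    h,w=c["z_map"].shape;u,v=np.meshgrid(np.arange(w),np.arange(h))
    d=rays(c,np.c_[u.ravel(),v.ravel()],P)
    X=(P[1]+d*c["z_map"].reshape(-1,1)).reshape(h,w,3);X[c["z_map"]==0]=np.nan;return X
def circ(p):
    A=np.c_[2*p[:,:2],np.ones(len(p))];s=np.linalg.lstsq(A,(p[:,:2]**2).sum(1),rcond=None)[0]
    return s[:2],np.sqrt(s[2]+s[0]**2+s[1]**2)
E
python3 - <<'E'
from h import *
c=dict(np.load("top0.npz"));P=pose(c);X=cloud(c,P);print(P[0].round(3))
Z=X[...,2];print("floor z",[np.nanmedian(Z[a:a+8,b:b+8]).round(4) for a,b in((250,200),(180,215),(210,350),(165,345))])
g=lambda u,v,r=55:(slice(v-r,v+r),slice(u-r,u+r))
# nominal seeds: name, pix, zlo,zhi
for n,u,v,lo,hi,zt in(("stand",128,224,.04,.06,.05),("seat",184,222,.013,.024,.018),("tamperfoot",221,238,.015,.03,.023),("knob",218,238,.05,.1,.076),("cuprim",141,268,.045,.065,.055),("saucer",380,191,.004,.02,.014),("tray",324,201,.015,.035,.027),("scale",431,180,.01,.03,.02),("handle",265,185,.04,.12,.078)):
    m=((Z>lo)&(Z<hi)).astype(np.uint8)
    k,l,s,ce=cv2.connectedComponentsWithStats(m)
    yy,xx=np.where(m[v-12:v+13,u-12:u+13]);
    if len(yy)==0: print(n,"none");continue
    i=np.bincount(l[v-12:v+13,u-12:u+13][yy+0,xx+0]).argmax()
    ct=max(cv2.findContours((l==i).astype(np.uint8),cv2.RETR_EXTERNAL,cv2.CHAIN_APPROX_NONE)[0],key=len)
    hull=cv2.convexHull(ct)
    q=plane(c,ct.reshape(-1,2),zt,P);C,r=circ(q)
    rc=cv2.minAreaRect((q[:,:2]*1000).astype(np.float32))
    print(n,s[i],"circ",C.round(4),round(r,4),"rect",np.round(rc[0],1),np.round(rc[1],1),round(rc[2],1),"medZ",np.nanmedian(Z[l==i]).round(4), "box",np.round(cv2.boxPoints(rc),0).tolist() if n in("tray","scale","handle") else "")
E
```

```text
[[-0.026 -0.994  0.105]
 [-1.     0.025 -0.01 ]
 [ 0.007 -0.105 -0.994]]
floor z [np.float64(-0.0006), np.float64(-0.0007), np.float64(-0.0006), np.float64(-0.0005)]
stand [108 206  39  38 642] circ [0.4581 0.3387] 0.047 rect [458.4 338.6] [95.1 92.4] 88.5 medZ 0.0488 box 
seat [167 205  36  36 414] circ [0.4622 0.203 ] 0.0446 rect [462.5 202.8] [90.2 89.9] 44.3 medZ 0.0171 box 
tamperfoot [209 227  22  23 190] circ [0.419 0.113] 0.0249 rect [418.5 110.5] [52.4 56. ] 79.2 medZ 0.0199 box 
knob [209 230  16  16 198] circ [0.4188 0.1121] 0.0183 rect [419.3 111.8] [36.5 36.5] 89.3 medZ 0.0831 box 
cuprim [129 257  25  24  87] circ [0.3495 0.3013] 0.0282 rect [344.3 306.4] [59.2 46.1] 52.5 medZ 0.052 box 
saucer [ 360  172   40   40 1060] circ [ 0.5299 -0.3055] 0.0513 rect [ 530.  -305.2] [102.  102.9] 87.5 medZ 0.0097 box 
tray [309 191  32  21 163] circ [ 0.5064 -0.159 ] 0.0328 rect [ 506.4 -158.9] [44.4 83.9] 12.6 medZ 0.0258 box [[476.0, -123.0], [494.0, -205.0], [537.0, -195.0], [519.0, -113.0]]
scale [ 417  155   31   50 1216] circ [ 0.5589 -0.443 ] 0.0539 rect [ 558.6 -443. ] [127.3  66.6] 4.2 medZ 0.0183 box [[493.0, -414.0], [498.0, -481.0], [624.0, -472.0], [620.0, -405.0]]
handle [247 145  38  64 834] circ [ 0.5756 -0.0131] 0.0564 rect [565.6 -14.2] [154.8  92.2] 1.9 medZ 0.0841 box [[487.0, 29.0], [490.0, -63.0], [645.0, -58.0], [641.0, 34.0]]
```

```bash
cat >> h.py <<'E'
def down(a):  # tool z down, closing line y at world angle a
    y=np.array([np.cos(a),np.sin(a),0]);z=np.array([0,0,-1.]);return R.from_matrix(np.c_[np.cross(y,z),y,z]).as_rotvec()
def ori(m,p,a):
    q0=np.array(m.state()["joint_pos"]);best=None
    for k in(-1,0,1):
        o=down(a+k*np.pi);q=m.inverse_kinematics(p,o)
        if q is not None:
            d=abs(np.array(q)-q0).max()+ (5 if abs(q[5])>2.4 else 0)
            if best is None or d<best[0]: best=(d,o,np.round(q,2))
    return best[1],best[2]
E
python3 - <<'E'
from h import *
from cell import manip, optics, ticket
c=dict(np.load("top0.npz"));P=pose(c);X=cloud(c,P);Z=X[...,2];I=c["image"].astype(int)
# handle: brown mask
hsv=cv2.cvtColor(c["image"],cv2.COLOR_BGR2HSV)
m=np.zeros(Z.shape,np.uint8);s=(slice(160,212),slice(250,282))
m[s]=((hsv[s][...,1]>110)&((hsv[s][...,0]<15)|(hsv[s][...,0]>170))&(Z[s]>.05));ct=max(cv2.findContours(m,0,1)[0],key=cv2.contourArea)
q=plane(c,ct.reshape(-1,2),.079,P);rc=cv2.minAreaRect((q[:,:2]*1000).astype(np.float32));print("handle",m.sum(),rc)
ms=np.argwhere(m)[:,::-1]; q=plane(c,ms,.085,P)[:,:2]; 
for lo in np.arange(.48,.62,.02):
    w=(q[:,0]>=lo)&(q[:,0]<lo+.02)
    if w.any():print(lo.round(2),q[w].mean(0).round(4))
# flange ring depth points
w=(Z>.07)&(Z<.1)&(X[...,0]>.56)&(X[...,0]<.70)&(abs(X[...,1]+.014)<.06)
print("flange-ish",w.sum(),X[w].min(0),X[w].max(0))
# cup: points above .03 white-ish
w=(abs(X[...,0]-.35)<.06)&(abs(X[...,1]-.30)<.05)&(Z>.03)&(Z<.07);ct=max(cv2.findContours(w.astype(np.uint8),0,1)[0],key=cv2.contourArea)
m=np.zeros(Z.shape,np.uint8);m[255:282,126:157]=(I[255:282,126:157].min(-1)>105);print("cup mask",m.sum())
ct=cv2.convexHull(max(cv2.findContours(m,0,cv2.CHAIN_APPROX_NONE)[0],key=cv2.contourArea));print("cup",circ(plane(c,ct.reshape(-1,2),.055,P)),cv2.minEnclosingCircle((plane(c,ct.reshape(-1,2),.055,P)[:,:2]*1000).astype(np.float32)))
# obstacles
for n,x,y in(("scale",.545,-.444),("tray",.506,-.159),("cup",.35,.302),("stand",.458,.339),("grip",.37,.31)):
    w=(abs(X[...,0]-x)<.16)&(abs(X[...,1]-y)<.16)&(Z>.06);
    p=X[w]-[x,y,0]; p=p[np.argsort(np.hypot(p[:,0],p[:,1]))][::40][:10];print(n,(p*1000).round(0).astype(int).tolist())
print(manip.state()["clock"])
E
```

```text
handle 384 ((542.619873046875, -10.23968505859375), (22.069204330444336, 104.32107543945312), 88.82306671142578)
0.48 [ 0.4957 -0.0086]
0.5 [ 0.5105 -0.0096]
0.52 [ 0.5304 -0.009 ]
0.54 [ 0.5501 -0.0094]
0.56 [ 0.57   -0.0099]
0.58 [ 0.5871 -0.0101]
flange-ish 460 [ 0.56007331 -0.05597781  0.07006257] [0.64499735 0.03430265 0.09440729]
cup mask 375
cup (array([0.34998129, 0.30380746]), np.float64(0.030930925877860057)) ((349.8634338378906, 303.641357421875), 31.35504150390625)
scale [[98, 13, 76], [102, 19, 73], [108, 5, 105], [113, 11, 108], [113, 30, 107], [119, 24, 104], [126, 2, 105], [60, -114, 61], [86, 99, 84], [57, -118, 63]]
tray [[3, 136, 83], [-9, 141, 88], [3, 145, 91], [17, 147, 97], [-12, 151, 91], [20, 152, 92], [20, 155, 90], [45, 152, 88], [125, 101, 68], [74, 146, 93]]
cup []
stand [[99, 51, 466], [108, 38, 483], [108, 39, 487], [112, 30, 478], [112, 32, 464], [115, 27, 502], [116, 24, 491], [117, 22, 513], [119, 16, 512], [120, 20, 495]]
grip [[142, 151, 62]]
0.1
```

```bash
cat >> h.py <<'E'
def go(m,x,y,z,a):
    o,q=ori(m,[x,y,z],a);m.move_pose([x,y,z],o);return o
def rep(m,t):
    s=m.state();print(t,"t",round(s["clock"],1),"p",np.round(s["tool_pos"],4),"w",round(s["gripper_width"],4),"g",round(s["grasp_force"],1),"F",np.round(s["contact_force"],1))
E
python3 - <<'E'
from h import *
from cell import manip as m, optics, ticket
d=np.pi/180
m.set_gripper(.075)
go(m,.5064,-.159,.15,12.6*d); rep(m,"above tray")
m.move_linear([.5064,-.159,.005],.15)
rep(m,"at tray");m.set_gripper(.03,20);rep(m,"gripped")
m.move_linear([.5064,-.159,.15],.2);rep(m,"lifted")
go(m,.5446,-.444,.15,94*d);rep(m,"above scale")
m.move_linear([.5446,-.444,.045],.15)
st=m.state()
for n in("top","wrist"):
    c=optics.capture(n);cv2.imwrite(f"pics/{n}1.png",c["image"])
E
```

```text
above tray t 2.5 p [ 0.5066 -0.1599  0.1503] w 0.075 g 0.0 F [0.1 0.1 0.1]
at tray t 3.6 p [ 0.5073 -0.1594  0.0059] w 0.0752 g 0.0 F [0.3 0.2 0. ]
gripped t 4.2 p [ 0.5067 -0.1591  0.0054] w 0.0438 g 20.0 F [-0.8  0.7  2.8]
lifted t 5.0 p [ 0.5053 -0.1586  0.1486] w 0.0438 g 20.0 F [ 0.1  0.4 -0.7]
above scale t 6.3 p [ 0.5442 -0.4429  0.1486] w 0.0443 g 20.0 F [ 0.5 -0.7 -1.2]
```

Run:
```python
import cv2,numpy as np
a=cv2.imread("pics/top1.png")[120:240,370:500];a=cv2.resize(a,(520,480));b=cv2.resize(cv2.imread("pics/wrist1.png"),(280,210))
o=np.zeros((480,800,3),np.uint8);o[:,:520]=a;o[:210,520:]=b;cv2.imwrite("pics/m1.png",o)
```

```text
(no output)
```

View pics/m1.png

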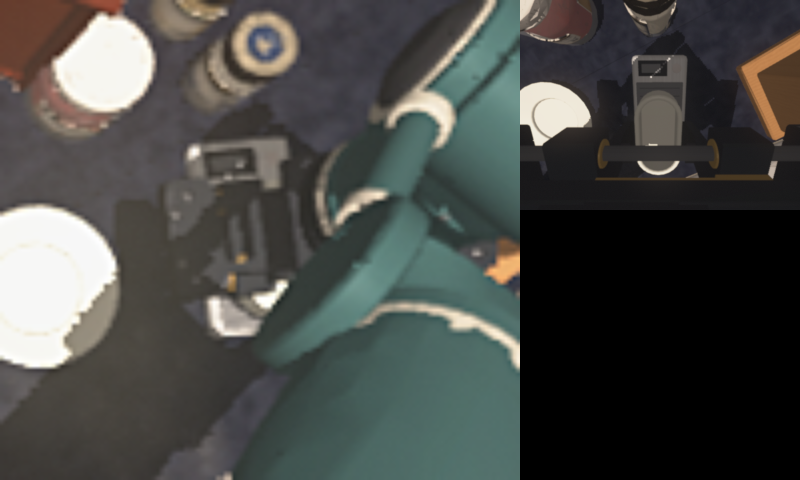

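The wrist panel shows the tray held at (655,130), lined up with the scale, with the display beyond its far end at (655,68). I'll lower it slowly.

```bash
python3 - <<'E'
from h import *
from cell import manip as m, optics, ticket
d=np.pi/180
m.move_linear([.5446,-.444,.030],.05);rep(m,"a")
for z in(.028,.0265,.0255,.0245):
    m.move_linear([.5446,-.444,z],.02);rep(m,"z")
    if m.state()["contact_force"][2]>4:break
m.dwell(.2);m.set_gripper(.07);rep(m,"open")
m.move_linear([.5446,-.444,.15],.15)
m.move_linear([.5446-.05,-.444,.22],.2)
s=m.state();c=optics.capture("wrist");cv2.imwrite("pics/w2.png",c["image"]);P=pose(c,s);np.savez("w2.npz",R=P[0],t=P[1],**c)
go(m,.39,.20,.30,100*d);m.set_gripper(.080);rep(m,"left")
s=m.state();c=optics.capture("wrist");cv2.imwrite("pics/w3.png",c["image"]);P=pose(c,s);np.savez("w3.npz",R=P[0],t=P[1],**c)
E
python3 -c "
import cv2,numpy as np
a=cv2.imread('pics/w2.png');b=cv2.imread('pics/w3.png');cv2.imwrite('pics/m2.png',cv2.resize(np.hstack([a,b]),(800,300)))"
```

```text
a t 7.7 p [ 0.5441 -0.4436  0.0291] w 0.0437 g 20.0 F [ 0.8 -0.2 -1.5]
z t 7.9 p [ 0.5446 -0.444   0.028 ] w 0.0439 g 20.0 F [ 0.1 -0.5  0.2]
z t 8.2 p [ 0.5446 -0.444   0.0265] w 0.0443 g 20.0 F [-0.3 -0.4 -1.4]
z t 8.4 p [ 0.5446 -0.444   0.0255] w 0.0439 g 20.0 F [-0.4 -0.  -1.1]
z t 8.7 p [ 0.5447 -0.444   0.0254] w 0.0439 g 20.0 F [-0.7  2.4  4.7]
open t 9.4 p [ 0.5446 -0.444   0.0243] w 0.0703 g 0.0 F [-0.1 -0.2  0.5]
left t 13.8 p [0.3902 0.1998 0.2999] w 0.0798 g 0.0 F [-0.3 -0.3 -0.5]
```

View pics/m2.png

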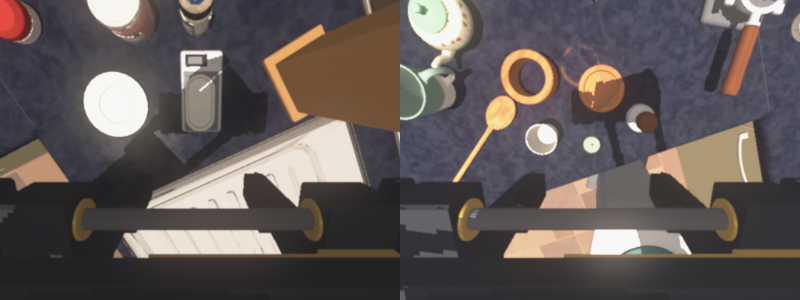

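Left panel: the tray lies on the scale pad at (202,107). Right panel: the stand is at (529,77), cup (542,137), seat (601,88) and tamper knob (648,122). I'll refine these from the wrist views.

```bash
cat >> h.py <<'E'
def comp(c,P,X,u,v,lo,hi,zt,n=""):
    m=((X[...,2]>lo)&(X[...,2]<hi)).astype(np.uint8)
    k,l,s,ce=cv2.connectedComponentsWithStats(m)
    w=l[v-25:v+26,u-25:u+26].ravel();w=w[w>0]
    if len(w)==0: print(n,"none");return
    i=np.bincount(w).argmax()
    ct=max(cv2.findContours((l==i).astype(np.uint8),0,cv2.CHAIN_APPROX_NONE)[0],key=len)
    q=plane(c,ct.reshape(-1,2),zt,P);C,r=circ(q);rc=cv2.minAreaRect((q[:,:2]*1000).astype(np.float32))
    print(n,"circ",C.round(4),round(r,4),"rect",np.round(rc[0],1),np.round(rc[1],1),round(rc[2],1),"medZ",np.nanmedian(X[l==i][:,2]).round(4))
    return C
E
python3 - <<'E'
from h import *
for f,L in(("w2",(("saucer",162,146,.005,.02,.014),("scale",282,130,.01,.06,.02),("tray",282,150,.035,.06,.047))),("w3",(("stand",181,108,.04,.06,.05),("seat",281,123,.012,.025,.018),("cup",199,192,.03,.065,.055),("knob",347,172,.05,.1,.076)))):
    c=dict(np.load(f+".npz"));P=(c["R"],c["t"]);X=cloud(c,P);print(f,"floor",np.nanmedian(X[60:200,100:400,2]))
    for n,*a in L: comp(c,P,X,*a,n)
E
```

```text
w2 floor 0.0022713763602456583
saucer circ [ 0.5313 -0.3037] 0.052 rect [ 531.3 -303.9] [104.7 104.1] 44.6 medZ 0.0118
scale circ [ 0.5616 -0.4446] 0.0539 rect [ 561.1 -444.6] [125.9  65. ] 4.2 medZ 0.0221
tray circ [ 0.5457 -0.4433] 0.0332 rect [ 545.5 -443.5] [84.4 44.7] 4.6 medZ 0.0485
w3 floor 0.002206292143515337
stand circ [0.4597 0.3411] 0.0475 rect [459.6 340.7] [94.8 96. ] 2.8 medZ 0.0515
seat circ [0.4635 0.2054] 0.045 rect [463.4 205.4] [90.9 90.4] 19.3 medZ 0.0195
cup circ [0.3511 0.3037] 0.03 rect [351.2 304.4] [59.5 61. ] 85.0 medZ 0.0473
knob circ [0.4208 0.1162] 0.0195 rect [421.2 116. ] [41.3 37. ] 56.3 medZ 0.0864
```

Run:
```python
from h import *
from cell import manip as m, optics, ticket
d=np.pi/180
x,y=.3505,.3037
go(m,x,y,.14,107*d);rep(m,"above cup")
m.move_linear([x,y,.020],.12);m.set_gripper(.04,15);rep(m,"grip")
m.move_linear([x,y,.03],.05);m.move_linear([x,y,.22],.2);rep(m,"lift")
go(m,.5306,-.3046,.16,100*d);rep(m,"over")
m.move_linear([.5306,-.3046,.032],.12);m.dwell(.2);rep(m,"low")
for z in(.029,.0275,.0265,.0255,.0245,.0235,.0225):
    m.move_linear([.5306,-.3046,z],.02);rep(m,"z")
    if m.state()["contact_force"][2]>3:break
m.dwell(.2);m.set_gripper(.080);rep(m,"open")
m.move_linear([.5306,-.3046,.13],.12);m.move_linear([.48,-.3046,.22],.2)
s=m.state();c=optics.capture("wrist");cv2.imwrite("pics/w4.png",c["image"]);P=pose(c,s);np.savez("w4.npz",R=P[0],t=P[1],**c)
```

```text
above cup t 14.6 p [0.3514 0.3041 0.141 ] w 0.0801 g 0.0 F [ 0.2 -0.4 -0.4]
grip t 16.2 p [0.3508 0.3039 0.0204] w 0.0553 g 14.8 F [ 0.2 -0.8  3.6]
lift t 17.7 p [0.3497 0.3031 0.2185] w 0.0553 g 14.8 F [-0.4 -0.1 -1.6]
over t 20.0 p [ 0.531  -0.3036  0.1602] w 0.0554 g 14.8 F [ 0.3 -0.2 -1.8]
low t 21.4 p [ 0.5312 -0.305   0.033 ] w 0.0553 g 14.8 F [-0.5  0.4 -1.7]
z t 21.7 p [ 0.5304 -0.3045  0.0288] w 0.0555 g 14.8 F [ 0.5 -0.  -1.4]
z t 21.9 p [ 0.5305 -0.3045  0.0273] w 0.0553 g 14.8 F [-0.2  0.  -1.2]
z t 22.2 p [ 0.5305 -0.3046  0.0264] w 0.0553 g 14.8 F [ 0.1  0.  -1.8]
z t 22.4 p [ 0.5307 -0.3046  0.0255] w 0.0553 g 14.8 F [ 0.3  0.6 -1.2]
z t 22.7 p [ 0.5309 -0.3048  0.0254] w 0.0552 g 15.0 F [-2.   1.7  5.2]
open t 23.4 p [ 0.5305 -0.3046  0.0243] w 0.0801 g 0.0 F [0.  0.6 0.5]
```

View pics/w4.png

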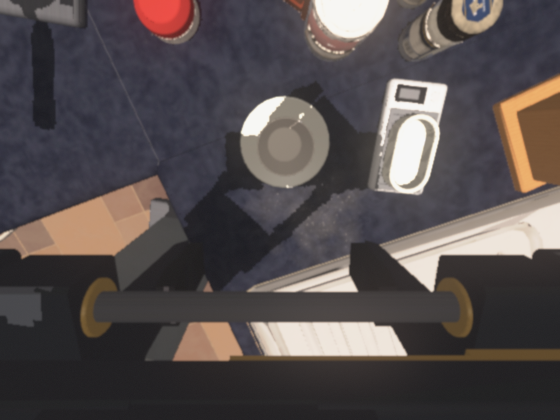

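Run:
```python
from h import *
c=dict(np.load("w4.npz"));P=(c["R"],c["t"]);X=cloud(c,P)
print((X[142,235:340:5,2]*1000).round(0)); print((X[90:200:5,285,2]*1000).round(0))
from cell import manip as m, optics, ticket
c=optics.capture("scene");cv2.imwrite("pics/s5.png",c["image"][100:320,100:460].repeat(2,0).repeat(2,1))
rep(m,"")
```

```text
[ 1.  2. 14. 14. 12. 54. 25.  9.  8. 10. 10.  8. 10.  8. 27. 51. 11. 12.
 14.  2.  0.]
[ 2.  1. 16. 14. 13. 10. 54. 22.  8. 11.  9.  8.  8.  9.  9. 23. 45. 61.
 14. 15.  1.  2.]
 t 25.2 p [ 0.4795 -0.3039  0.2179] w 0.0801 g 0.0 F [-0.1 -0.3  0.9]
```

View pics/s5.png

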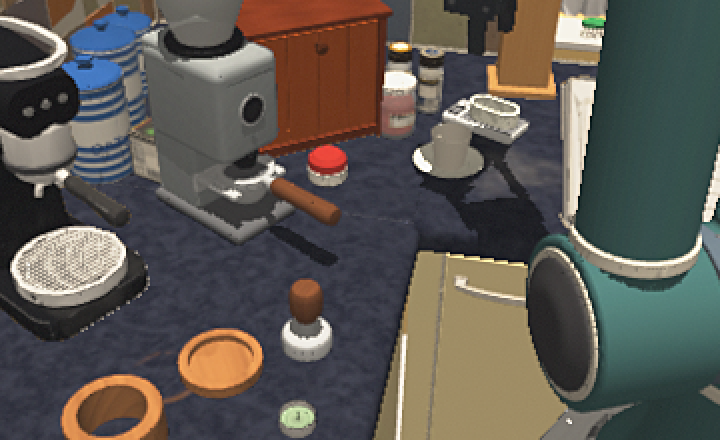

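The cup stands upright on the saucer at (452,145), and the portafilter is in the fork at (260,180). Before going near the grinder I'll check how much clearance the wrist camera has.

Run:
```python
from h import *
from cell import manip as m, optics, ticket
c=optics.capture("wrist");print(np.round(c["T_tool_cam"],3))
for a in(89,-91):
    q=m.inverse_kinematics([.565,-.0098,.06],down(a*np.pi/180));print(a,None if q is None else np.round(q,2), down(a*np.pi/180).round(2))
# view of portafilter
go(m,.45,-.01,.26,np.pi/2);s=m.state();c=optics.capture("wrist");cv2.imwrite("pics/w6.png",c["image"]);P=pose(c,s);np.savez("w6.npz",R=P[0],t=P[1],**c);rep(m,"")
print(R.from_rotvec(s["tcp_rot"]).as_matrix().round(2), np.round(s["joint_pos"],2))
```

```text
[[-0.001 -0.963 -0.269  0.07 ]
 [ 1.    -0.001 -0.001 -0.001]
 [ 0.    -0.269  0.963 -0.148]
 [ 0.     0.     0.     1.   ]]
89 [-0.06  0.23  2.   -0.    0.91 -1.61] [0.03 3.14 0.  ]
-91 [-0.06  0.23  2.   -0.    0.91  1.53] [ 3.14 -0.03  0.  ]
 t 26.5 p [ 0.4503 -0.0108  0.2597] w 0.0798 g 0.0 F [ 1.  -0.1  0.5]
[[ 1.  0. -0.]
 [ 0. -1. -0.]
 [-0.  0. -1.]] [-0.08 -0.19  2.03 -0.    1.3   1.49]
```

View pics/w6.png

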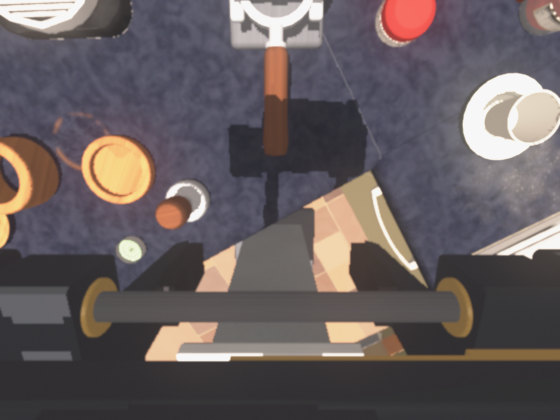

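The handle runs from (277,50) to (276,155), clear of its neighbours. I'll use the yaw that puts the camera on the robot's side, and measure the handle.

Run:
```python
from h import *
c=dict(np.load("w6.npz"));P=(c["R"],c["t"]);X=cloud(c,P);Z=X[...,2]
hsv=cv2.cvtColor(c["image"],cv2.COLOR_BGR2HSV);m=np.zeros(Z.shape,np.uint8);s=(slice(40,165),slice(250,305))
m[s]=((hsv[s][...,1]>100)&(hsv[s][...,0]<20)&(Z[s]>.04))
ct=max(cv2.findContours(m,0,1)[0],key=cv2.contourArea)
q=plane(c,ct.reshape(-1,2),.079,P);print(cv2.minAreaRect((q[:,:2]*1000).astype(np.float32)),q[:,0].min(),q[:,0].max())
q=plane(c,np.argwhere(m)[:,::-1],.079,P)[:,:2]
for lo in np.arange(.49,.60,.02):
    w=(q[:,0]>=lo)&(q[:,0]<lo+.02)
    if w.any():print(lo.round(2),q[w].mean(0).round(4),np.ptp(q[w][:,1]).round(3))
w=m>0;print("top z", np.nanpercentile(Z[w],[50,90]),X[w].max(0),X[w].min(0))
```

```text
((544.8912353515625, -8.702871322631836), (24.388341903686523, 107.44673156738281), 89.34100341796875) 0.4912113590115061 0.5985626199910565
0.49 [ 0.501  -0.0084] 0.024
0.51 [ 0.5201 -0.0085] 0.024
0.53 [ 0.5402 -0.009 ] 0.023
0.55 [ 0.5603 -0.0092] 0.024
0.57 [ 0.5799 -0.0093] 0.023
0.59 [ 0.594 -0.009] 0.023
top z [0.09161767 0.09349918] [0.59657905 0.0036929  0.09572952] [ 0.49219118 -0.02085236  0.08174296]
```

Run:
```python
from h import *
from cell import manip as m, optics, ticket
a=89.2*np.pi/180;o=down(a)
m.set_gripper(.06)
m.move_pose([.50,-.0092,.20],o);m.move_linear([.565,-.0092,.13],.15);rep(m,"above")
m.move_linear([.565,-.0092,.060],.10);rep(m,"at")
m.set_gripper(.02,50);rep(m,"grip")
m.move_linear([.564,-.0092,.062],.03);rep(m,"up2")
for k in(.01,.03,.06,.09): m.move_linear([.564-k,-.0092+k*.012,.0625],.06);rep(m,"draw")
m.move_linear([.470,-.008,.20],.12);m.dwell(.3);rep(m,"lift")
s=m.state();print(s["moment"])
for n in("top","scene"):
    c=optics.capture(n);cv2.imwrite(f"pics/{n}7.png",c["image"]);np.savez(f"{n}7.npz",**c)
a=cv2.imread("pics/top7.png")[130:280,200:350];b=cv2.imread("pics/scene7.png")[100:300,150:350]
cv2.imwrite("pics/m7.png",np.hstack([cv2.resize(a,(400,400)),cv2.resize(b,(400,400))]))
```

```text
above t 30.4 p [ 0.5649 -0.0092  0.1302] w 0.0601 g 0.0 F [-0.4  0.1  0.4]
at t 31.2 p [ 0.5655 -0.0092  0.0605] w 0.0601 g 0.0 F [-0.5  0.1  0.4]
grip t 31.9 p [ 0.5651 -0.0092  0.0601] w 0.0246 g 50.0 F [0.1 0.4 0.2]
up2 t 32.1 p [ 0.5633 -0.0092  0.0615] w 0.0243 g 50.0 F [-0.3 -0.4 -2.6]
draw t 32.4 p [ 0.553  -0.009   0.0621] w 0.0246 g 50.0 F [-1.1  0.2 -2.5]
draw t 32.9 p [ 0.5337 -0.0088  0.0625] w 0.0248 g 50.0 F [ 0.6  0.1 -2.4]
draw t 33.5 p [ 0.5041 -0.0085  0.0627] w 0.0247 g 50.0 F [ 0.7  0.  -2.8]
draw t 34.2 p [ 0.4741 -0.0081  0.0627] w 0.024 g 50.0 F [ 0.2 -0.2 -2.1]
lift t 35.8 p [ 0.4697 -0.008   0.1995] w 0.0244 g 50.0 F [-0.4  0.4 -1.8]
[-0.00957256  0.06796266 -0.02372923]
```

View pics/m7.png

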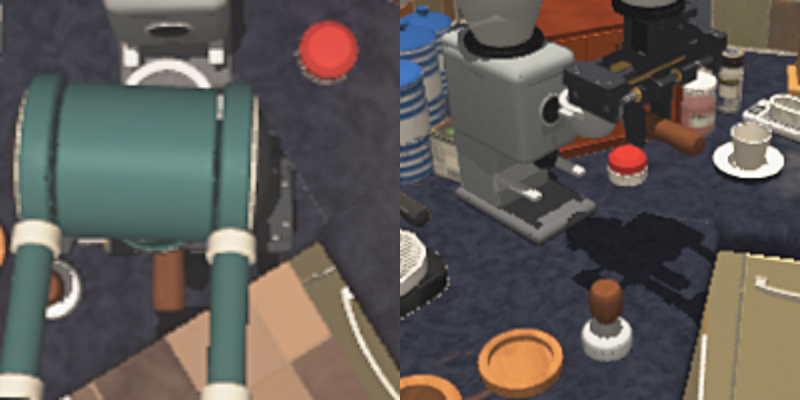

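Left panel: the portafilter is held clear of the fork, with its flange's front edge at (168,58) and the handle tip at (168,308). Right panel: it is level, bowl at (590,120). Now I'll check the in-hand offset from flange and tip.

Run:
```python
from h import *
c=dict(np.load("top7.npz"));P=pose(c);X=cloud(c,P);Z=X[...,2]
w=(Z>.20)&(Z<.23);w[:140]=0;w[:,:240]=0;w[:,285:]=0;w[165:]=0
print(w.sum(),X[w].max(0) if w.any() else "")
ys,xs=np.where(w)
# front contour of flange: topmost pixel per column
f=np.array([[u,ys[xs==u].min()-.5] for u in np.unique(xs)]);q=plane(c,f,.2205,P);print(np.c_[f,q[:,:2].round(4)][::3]);
g=q[abs(q[:,1]-np.median(q[:,1]))<.033];print(circ(g))
hs=cv2.cvtColor(c["image"],cv2.COLOR_BGR2HSV);m=(hs[...,1]>100)&(hs[...,0]<20)&(Z>.2)&(Z<.26);m[:215]=0
q=plane(c,np.argwhere(m)[:,::-1],.2185,P);print("tip",q[:,0].min()-.001,q[:,1].mean(),m.sum(),np.nanpercentile(Z[m],[50,95]))
```

```text
224 [0.59493329 0.0214814  0.2223837 ]
[[ 2.480e+02  1.605e+02  5.780e-01  2.120e-02]
 [ 2.510e+02  1.565e+02  5.866e-01  1.470e-02]
 [ 2.540e+02  1.545e+02  5.908e-01  8.100e-03]
 [ 2.570e+02  1.535e+02  5.929e-01  1.700e-03]
 [ 2.600e+02  1.525e+02  5.949e-01 -4.800e-03]
 [ 2.630e+02  1.525e+02  5.947e-01 -1.130e-02]
 [ 2.660e+02  1.525e+02  5.946e-01 -1.770e-02]
 [ 2.690e+02  1.535e+02  5.922e-01 -2.410e-02]
 [ 2.720e+02  1.545e+02  5.899e-01 -3.050e-02]
 [ 2.750e+02  1.565e+02  5.853e-01 -3.690e-02]
 [ 2.780e+02  1.605e+02  5.764e-01 -4.310e-02]]
(array([ 0.5573096 , -0.00988637]), np.float64(0.038143837362285125))
tip 0.39353358337745364 -0.0070767152600999285 250 [0.22909962 0.23291723]
```

Run:
```python
from h import *
from cell import manip as m, optics, ticket
th=20*np.pi/180;a=89.2*np.pi/180+th;o=down(a)
v=np.array([.0884,-.0010]);Rt=np.array([[np.cos(th),-np.sin(th)],[np.sin(th),np.cos(th)]])
t=np.array([.459,.340])-Rt@v;print(t)
m.move_pose([*t,.20],o);m.move_linear([*t,.080],.12);m.dwell(.5);rep(m,"hover")
for n in("top","scene"):
    c=optics.capture(n);cv2.imwrite(f"pics/{n}8.png",c["image"]);np.savez(f"{n}8.npz",**c)
a=cv2.imread("pics/top8.png")[180:280,80:180];b=cv2.imread("pics/scene8.png")[240:400,80:240]
cv2.imwrite("pics/m8.png",np.hstack([cv2.resize(a,(400,400)),cv2.resize(b,(400,400))]))
```

```text
[0.37558915 0.31070511]
hover t 38.8 p [0.3756 0.3107 0.0801] w 0.0245 g 50.0 F [-0.3 -0.4 -2.2]
```

View pics/m8.png

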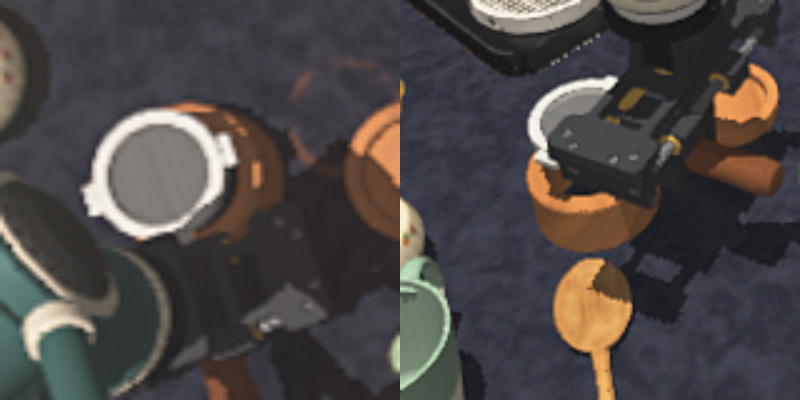

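The white flange, at (160,172) in the left panel, hovers over the stand, whose edge shows at (270,170). I'll compare their centres.

Run:
```python
from h import *
from scipy.optimize import least_squares
c=dict(np.load("top8.npz"));P=pose(c);X=cloud(c,P);Z=X[...,2]
def fit(q,r):
    return least_squares(lambda p:np.hypot(q[:,0]-p[0],q[:,1]-p[1])-r,q.mean(0)[:2],loss="soft_l1",f_scale=.001).x
w=np.zeros(Z.shape,bool);w[200:245,95:142]=((Z>.085)&(Z<.115))[200:245,95:142]
# white rim mask
I=c["image"].min(-1);wr=w&(I>150)
ct=max(cv2.findContours(wr.astype(np.uint8),0,cv2.CHAIN_APPROX_NONE)[0],key=len).reshape(-1,2)
q=plane(c,ct,.101,P);C0=q[:,:2].mean(0);print(len(q),"outer free",circ(q))
print("rim z",np.nanmedian(Z[wr]))
for it in range(3):
    C=fit(q,.0385);d=np.hypot(*(q[:,:2]-C).T);q=q[abs(d-.0385)<.003]
print("flange fit",C,len(q))
# inner grey disc
g=np.zeros(Z.shape,np.uint8);g[200:245,95:142]=(w&(I<150)&(I>60))[200:245,95:142]
ct=max(cv2.findContours(g,0,cv2.CHAIN_APPROX_NONE)[0],key=cv2.contourArea);q=plane(c,ct.reshape(-1,2),.101,P);print("inner",circ(q))
# stand visible outer arc
hs=cv2.cvtColor(c["image"],cv2.COLOR_BGR2HSV);s=((hs[...,1]>90)&(hs[...,0]<22)&(Z>.035)&(Z<.06));s[:200]=0;s[250:]=0;s[:,:95]=0;s[:,155:]=0
q=X[s];print("stand px",s.sum())
ct=cv2.convexHull(np.argwhere(s)[:,::-1].astype(np.int32)).reshape(-1,2);q=plane(c,ct,.05,P)
q=q[np.hypot(q[:,0]-.4581,q[:,1]-.3387)>.042];print("stand",fit(q,.0475),len(q))
```

```text
97 outer free (array([0.45936224, 0.33905232]), np.float64(0.03801585218582805))
rim z 0.09856378386713627
flange fit [0.4572685  0.33806203] 61
inner (array([0.45545469, 0.33650333]), np.float64(0.030863001388364186))
stand px 260
stand [0.45764666 0.33666095] 13
```

Run:
```python
from h import *
from cell import manip as m, optics, ticket
t=np.array([.3763,.3110])
m.move_linear([*t,.075],.05)
for z in(.070,.065,.060,.055,.050,.047,.044,.042,.041,.040,.039):
    m.move_linear([*t,z],.03);m.dwell(.05);s=m.state();f=s["contact_force"];rep(m,z)
    if f[2]>6 or np.hypot(*f[:2])>12:break
```

```text
0.07 t 39.5 p [0.3762 0.3109 0.0698] w 0.0244 g 50.0 F [ 0.  -0.4 -2.6]
0.065 t 39.9 p [0.3762 0.3109 0.0649] w 0.0244 g 50.0 F [-0.1 -0.2 -1.9]
0.06 t 40.3 p [0.3762 0.3109 0.0598] w 0.0247 g 50.0 F [ 0.2  1.4 -2.7]
0.055 t 40.6 p [0.3762 0.3109 0.0548] w 0.0243 g 50.0 F [ 0.2 -0.9 -1.9]
0.05 t 41.0 p [0.3762 0.3109 0.0498] w 0.0245 g 50.0 F [-0.3  0.3 -2.9]
0.047 t 41.3 p [0.3762 0.3109 0.0469] w 0.0244 g 50.0 F [-0.3  0.3 -2.9]
0.044 t 41.6 p [0.3762 0.3109 0.0439] w 0.0243 g 50.0 F [-0.4  0.4 -3.8]
0.042 t 41.9 p [0.3763 0.311  0.0419] w 0.0243 g 50.0 F [-0.3  0.9 -3.1]
0.041 t 42.2 p [0.3764 0.3111 0.0411] w 0.0243 g 50.0 F [ 0.1 -0.2 -2.2]
0.04 t 42.5 p [0.3765 0.3112 0.0402] w 0.0245 g 50.0 F [-0.8 -0.1 -0.1]
0.039 t 42.8 p [0.3765 0.3112 0.0396] w 0.0246 g 50.0 F [-1.7 -1.8  3.9]
```

Run:
```python
from h import *
from cell import manip as m, optics, ticket
m.set_gripper(.060);m.dwell(.3);rep(m,"rel")
t=[.3763,.3110];m.move_linear([*t,.20],.12);rep(m,"up")
c=optics.capture("top");np.savez("top9.npz",**c);cv2.imwrite("pics/top9.png",c["image"])
a=15*np.pi/180
go(m,.420,.114,.17,a);rep(m,"above tamper")
m.move_linear([.420,.114,.049],.12);m.set_gripper(.02,25);rep(m,"grip")
m.move_linear([.420,.114,.060],.05);m.move_linear([.420,.114,.13],.15);m.dwell(.3);rep(m,"lift")
c=optics.capture("scene");cv2.imwrite("pics/scene9.png",c["image"])
a=cv2.imread("pics/top9.png")[180:280,80:180];b=c["image"][190:350,130:290]
cv2.imwrite("pics/m9.png",np.hstack([cv2.resize(a,(400,400)),cv2.resize(b,(400,400))]))
```

```text
rel t 43.8 p [0.3763 0.311  0.039 ] w 0.06 g 0.0 F [ 0.4 -0.6 -0. ]
up t 45.3 p [0.3758 0.3106 0.199 ] w 0.0599 g 0.0 F [-0.   0.1 -0.4]
above tamper t 46.4 p [0.42   0.1142 0.1699] w 0.0595 g 0.0 F [ 0.3 -0.2 -0.9]
grip t 48.1 p [0.4202 0.114  0.0494] w 0.037 g 25.0 F [-1.   0.1  4.2]
lift t 49.3 p [0.4192 0.1138 0.1289] w 0.0367 g 25.0 F [ 0.2 -1.2 -3.1]
```

View pics/m9.png

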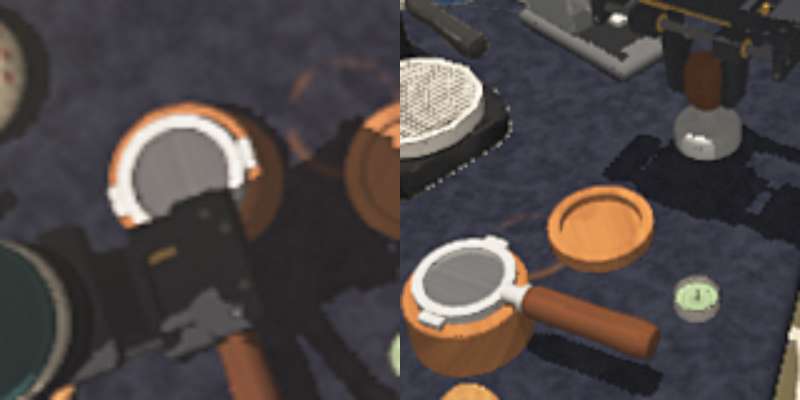

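Left panel: the portafilter hangs level in the stand at (180,165). Right panel: the tamper is held upright at (708,110), above the empty seat at (600,225). Next I'll place it.

Run:
```python
from h import *
from cell import manip as m, optics, ticket
x,y=.463,.2045
m.move_linear([x,y,.13],.12);m.move_linear([x,y,.075],.10);m.dwell(.2);rep(m,"hover")
for z in(.070,.066,.063,.060,.0585,.0575,.0565,.0555):
    m.move_linear([x,y,z],.03);m.dwell(.05);f=m.state()["contact_force"];rep(m,z)
    if f[2]>4 or np.hypot(*f[:2])>10:break
```

```text
hover t 51.3 p [0.4636 0.2047 0.0758] w 0.0366 g 25.0 F [-1.2 -0.4 -2.8]
0.07 t 51.6 p [0.463  0.2046 0.0699] w 0.0371 g 25.0 F [ 0.1  0.1 -3.1]
0.066 t 52.0 p [0.4629 0.2045 0.0658] w 0.037 g 25.0 F [-0.1 -1.4 -2.4]
0.063 t 52.3 p [0.4629 0.2045 0.0629] w 0.0367 g 25.0 F [ 1.4  0.4 -3.5]
0.06 t 52.6 p [0.4629 0.2044 0.0598] w 0.0366 g 25.0 F [-0.4  0.3 -2.9]
0.0585 t 52.9 p [0.463  0.2045 0.0585] w 0.0368 g 25.0 F [ 1.   0.1 -3.2]
0.0575 t 53.2 p [0.4631 0.2045 0.0575] w 0.0369 g 25.0 F [-0.3 -0.4 -1.7]
0.0565 t 53.5 p [0.4632 0.2046 0.0575] w 0.0372 g 25.0 F [-4.  -2.2  5.6]
```

Run:
```python
from h import *
from cell import manip as m, optics, ticket
m.set_gripper(.065);m.dwell(.3);m.move_linear([.463,.2045,.16],.12)
m.move_linear([.40,.05,.30],.2)
go(m,.40,-.10,.32,-np.pi/2)
m.dwell(.5);rep(m,"away")
T=optics.capture("top");S=optics.capture("scene")
P=pose(T);X=cloud(T,P)
for n,*a in(("stand",128,224,.04,.056,.05),("flange",128,226,.056,.068,.061),("seat",184,222,.012,.025,.018),("knob",180,222,.06,.11,.084),("saucer",380,191,.005,.02,.014),("cup",380,191,.04,.07,.06),("scale",431,180,.01,.03,.02),("tray",431,186,.035,.06,.047)):comp(T,P,X,*a,n)
a=T["image"][130:290,90:290];b=T["image"][130:290,300:500];s=S["image"][90:390,100:400]
cv2.imwrite("pics/m10.png",np.hstack([np.vstack([cv2.resize(a,(350,280)),cv2.resize(b,(350,280))]),cv2.resize(s[:,:240],(448,560))]))
```

```text
away t 58.4 p [ 0.4    -0.0999  0.32  ] w 0.0647 g 0.0 F [ 0.3  0.2 -0.5]
stand circ [0.4596 0.3419] 0.0284 rect [459.5 341.7] [57.7 60.4] 63.9 medZ 0.0537
flange circ [0.4013 0.3208] 0.0665 rect [408.5 305.4] [198.7  90.9] 33.1 medZ 0.0608
seat circ [0.4621 0.2029] 0.0446 rect [461.9 203.1] [89.4 90.5] 17.2 medZ 0.017
knob circ [0.4614 0.2015] 0.0188 rect [461.3 201. ] [39. 34.] 88.5 medZ 0.0914
saucer circ [ 0.5304 -0.3056] 0.051 rect [ 531.3 -305.3] [102.4 100.1] 88.5 medZ 0.0106
cup circ [ 0.5281 -0.3043] 0.0274 rect [ 531.6 -310.5] [59.2 47.8] 26.7 medZ 0.0533
scale circ [ 0.5572 -0.4501] 0.0517 rect [ 558.6 -442.8] [127.3  66.6] 4.0 medZ 0.0177
tray circ [ 0.5433 -0.4426] 0.0335 rect [ 543.7 -442.3] [83.3 47.5] 4.4 medZ 0.0449
```

View pics/m10.png

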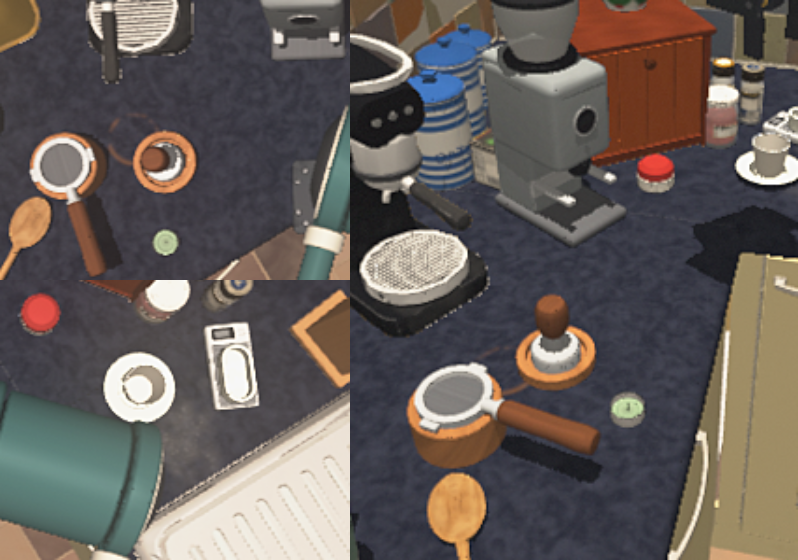

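All four things sit in their holders: portafilter on the stand at (65,165), tamper in the seat at (163,160), cup on the saucer at (140,385) and tray on the pad at (236,372). The measured offsets are all within tolerance, so I'm handing it in.

```bash
python3 -c "
from cell import manip as m, optics, ticket
print(ticket.close_job())"
```

```text
the job is handed in; nothing more can be done
None
```

I handed the job in at about 58 s on the robot clock: the portafilter hangs in its stand, the tamper is in its seat, the cup is on the saucer and the bean tray is on the scale pad. All four are released; a last camera check showed all of them in place, with the tamper, cup and tray within a few millimetres of centre (the portafilter I judged by eye), but the job's verdict was not reported back.

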